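# Fit the red handle on a pipe valve and shut it

### The arm

A 7-joint arm with a two-finger parallel gripper is mounted at the origin on the work surface. World frame = base frame: x ahead of the robot, y to its left, z up, the work surface at z = 0. Lengths are in m, angles in rad, forces in N, time in s.
With the tool pointing down it reaches from about 0.4 to 0.9 m from the base axis. Payload 5.5 kg.
Tool frame: the origin (TCP) lies on the centre line of the jaws, within the pads' length; the fingertips stand 14 mm ahead of it and the grasp point (between the pads) lies 5 mm behind it; z points along the fingers, y is the direction in which the jaws open and shut (so a half turn about z gives the same grasp; the last joint's range is limited). The gripper opens to 92 mm and grips with 3 to 60 N. Pads are 19 mm wide; open, the fingers measure 130 mm over their backs; the gripper's body (75 mm by 190 mm) begins 47 mm behind the grasp point.
Start: joints at [1.537, 0.501, -0.427, 1.55, 0.221, 1.138, -0.21], TCP at [0.19, -0.622, 0.241] pointing down, gripper open.
Joint ranges: [-2.88, 2.88], [-0.31, 2.03], [-1.54, 1.56], [0.2, 2.42], [-1.41, 4.55], [0.19, 2.02], [-2.57, 2.57]. Speed limits (rad/s): [2.57, 2.57, 3.14, 3.14, 3.14, 3.14, 3.14].

### API

Orientations are given as a unit quaternion [x, y, z, w].
In Python, from bench import status, optics, job gives the robot as it stands.
- The arm moves only by the tool jog_arm, never from a script. Its argument "increments" is text: rows parted by semicolons, each of 5 numbers parted by spaces: the closure, from 0 (fully open) to 1 (shut), then the shift along the tool's x, y, z in mm, then the turn about the tool's z in degrees. A call has 1 to 5 rows; each row shifts and turns the pose as measured when the row begins, along the tool's axes as they then stand; what a row does not reach is not made up. A row lasts 1/10 s, in which the tool goes at most 50 mm and 8.59 degrees, less where a joint would pass 70% of its speed; a pose out of reach is approached as far as the arm can. A call with a gripper value outside its range is refused whole. The fingers move at their own pace and stop on an object; the grip force is fixed at half the most. Time passes only in rows, so rows that do not move let the fingers close. It gives the time, the measured TCP pose, the force and the opening at its end, in the units of the state.
- status.sense(): the state, without advancing time (a new reading comes with each control period).
- optics.snapshot(name): name is "side" or "top" or "wrist"; returns a dict with "color" (480x640x3 uint8, red, green, blue), "range_z" (480x640 float32, m along the optical axis (not along the pixel's ray), 0 where there is no reading), "fovy" (degrees; the focal length in pixels is half the picture's height over the tangent of half this angle, whatever the lens; pixels are square), "cx", "cy" (the principal point, pixels), "R" (3x3) and "t" (3): a world point X has camera coordinates R X + t. Camera axes: x right, y down, z forward; pixel columns grow to the right and rows downward; lengths in m; the calibration is good to about 2 mm. A picture is of the moment at which its call begins.
- job.sign_off(): hands the job in, once; it reports no verdict.
The state is a dict: "t": time; "q": joint angles; "joint_vel": joint speeds; "effort": joint torques, N m; "position": TCP position; "eef_rot": TCP orientation; "force": force on the tool from outside, world axes, zero at the start; "wrist_torque": the same for the moment, N m; "grip_width": opening from 0.0 (shut) to 1.0 (fully open).
Only numpy, scipy, OpenCV 4.12 (cv2) and the standard library are available. Lean on these libraries where they do the work, as an engineer would, in place of code of your own. Each camera call takes 0.05 s, during which the arm holds its last target. There are 200 camera calls.

### The job

Put the loose red handle on the leaning stem of the grey pipe valve, turn it by feel until it drops fully home over the stem's flats, then turn the valve shut, so that the bar of the handle lies square across the pipe, and let go. Leave the other fittings on the bench where they are.

Things in the scene. Friction and masses are not known exactly. Their poses are not given: they have to be found in the camera images.
- handle_centre (a point): Loose red plastic valve handle, about 80 g, 56 mm tall, standing upright on the bench on its hollow round hub (38 mm outer diameter, 30 mm high). This point is its centre, on its axis, 28 mm above its underside. z points up along its axis, x along the bar. The handle works the same after half a turn about z.
- handle_bar (a point): Centre of the red handle's bar, the part to grasp: 84 mm long (along x), 14 mm thick (y), 26 mm high, lying on top of the hub, from 30 to 56 mm above the handle's underside. Axes as for handle_centre.
- handle_slot (a point): Inside the handle's hub, 18 mm above its underside, where its skirt ends. Below is the round skirt, 30 mm inner diameter. Above is a plate 12 mm thick with a slot right through it, 20.4 mm long along the bar (x), 12.4 mm wide (y), hidden from above by the bar. Axes as for handle_centre.
- home (a point): Point on the valve stem's axis, at the stem's end, where handle_centre lies once the handle is fully home. z points out along the stem (30 degrees from vertical, leaning roughly to the robot), y along the level pipe, x square across it. With the slot not yet in line with the blade, the handle stops 10 mm short; within about 8 degrees of line it drops.
- neck_end (a point): End of the valve's round neck (28 mm diameter, 3 mm chamfer, 30 mm clear length) over which the skirt slips with 1 mm play. From here the brass stem stands out 10 mm along z: a flat blade 18 x 10 mm, its last 1.5 mm slightly smaller. It is stiff (0.22 N m to turn) and stays where it is put. At the start it is part open, 25 to 66 degrees from closed. Axes as for home.
- pipe_middle (a point): Middle of the fixed grey valve, on the pipe's axis, 80 mm above the bench. Pipe 260 mm long, 50 mm diameter; barrel 84 mm long, 80 mm diameter; axes as for home. Closed: blade and bar along x, at a stop. Open: along y, a quarter turn anticlockwise (about +z, looking down on the stem's end), at a stop. So turning clockwise shuts it.
- elbow_centre (a point): Loose grey pipe elbow lying on the bench, about 60 x 60 mm and 50 mm high, 90 g: leave it. The point is 25 mm above the bench, near its middle.
- coupling_centre (a point): Loose grey pipe coupling, a ring of 58 mm diameter and 60 mm height standing on the bench, 80 g: leave it. The point is its centre.
- tee_centre (a point): Loose grey pipe tee lying on the bench, 88 mm long, about 68 mm wide and 48 mm high, 100 g: leave it. The point is 24 mm above the bench, near its middle.
There are look-alikes about, which are no part of the job. What is meant by the part that bears handle_centre is not green, and is the larger of those in its own colour.

How it is judged:
By the outcome, as a careful person would: the job done as asked, in the order asked, and still so for the second after the job is handed in, with the robot touching nothing.
It also fails if it takes over 45 s, if anything falls off the work surface, if the arm or the gripper's body presses on something with over 40 N, if the wrist force passes 120 N, or if a joint passes its speed limit or range.

## Working session

There is one attempt and no reset: what is moved stays moved. The work goes in short steps, Python scripts to look and compute and a tool call to move; the robot and the scene stay as the last step left them, time stands still between calls to the robot, and variables do not carry over. Pictures are saved under pics/ and viewed, about 8 in all and at most 12, crops included, and the job is handed in when it is done.

Besides the shell and the picture viewer there is one more tool, called after ">>>" as name(argument=value, ...), one argument or row to a line, values as JSON. jog_arm: Moves the arm, as the interface text tells. Its arguments: {"type":"object","properties":{"increments":{"type":"string"}},"required":["increments"]}

```bash
ls; mkdir -p pics; cat > h.py <<'E'
import numpy as np, cv2
from bench import status, optics, job
def snap(n,save=None):
    s=optics.snapshot(n)
    if save: np.savez(f'pics/{save}.npz',**{k:np.asarray(v) for k,v in s.items()}); cv2.imwrite(f'pics/{save}.png',s['color'][:,:,::-1])
    return s
def f(s): return 240/np.tan(np.radians(float(s['fovy']))/2)
def cloud(s):
    z=s['range_z']; v,u=np.mgrid[:480,:640]
    c=np.stack([(u-s['cx'])/f(s)*z,(v-s['cy'])/f(s)*z,z],-1)
    return (c-s['t'])@s['R']   # R^T (c-t)
def proj(s,X):
    c=s['R']@np.asarray(X)+s['t']; return c[:2]/c[2]*f(s)+[s['cx'],s['cy']]
E
python3 - <<'E'
from h import *
a=snap('top','top');b=snap('side','side')
cv2.imwrite('pics/both.png',cv2.resize(np.vstack([a['color'],b['color']])[:,:,::-1],(400,600),interpolation=cv2.INTER_AREA))
for s in (a,b): print(s['fovy'],s['cx'],s['cy'],-s['R'].T@s['t'],s['R'].round(3).tolist())
print(status.sense())
E
```

```text
pics
52.00327980101942 317.81874966600003 238.44806840909953 [0.45578949 0.08422712 0.86767307] [[-0.021, -1.0, 0.01], [-0.995, 0.02, -0.093], [0.093, -0.011, -0.996]]
48.672957444514346 316.19780624162854 239.20008233627757 [0.27523228 0.96267403 0.67236323] [[-0.96, -0.281, -0.004], [-0.146, 0.511, -0.847], [0.24, -0.813, -0.531]]
{'t': 0.1, 'q': array([ 1.53724078,  0.50178484, -0.42678047,  1.55137443,  0.22080539,
        1.13834076, -0.21029188]), 'joint_vel': array([ 1.76558463e-03, -2.29905785e-03, -1.44208233e-04, -2.24109854e-03,
        6.82689141e-04, -1.79992082e-03,  2.49504555e-05]), 'effort': array([-1.13317429e-02, -5.67872536e+01, -5.83914354e+00, -2.79914045e+01,
       -6.91689597e-02,  2.41673912e-02,  3.30404487e-05]), 'position': array([ 0.18982795, -0.62099293,  0.23974835]), 'eef_rot': array([ 9.89008760e-01,  1.47854027e-01, -1.17177383e-04, -9.19248283e-04]), 'force': array([-0.27869046,  0.41751207, -0.14740198]), 'wrist_torque': array([ 0.01592021, -0.02543955,  0.02296785]), 'grip_width': 1.003045579550622}
```

View pics/top.png

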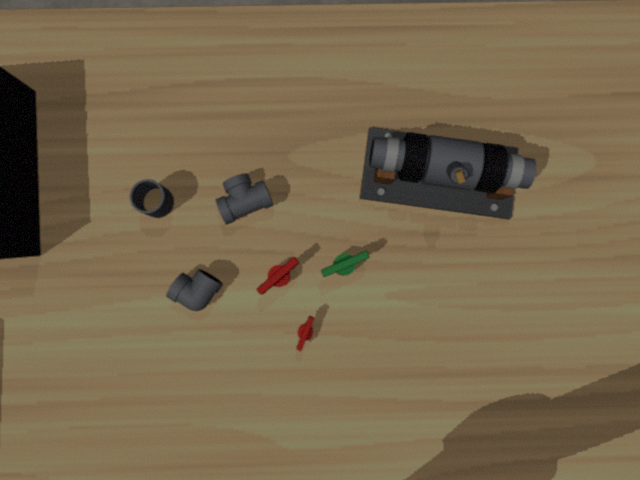

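View pics/side.png

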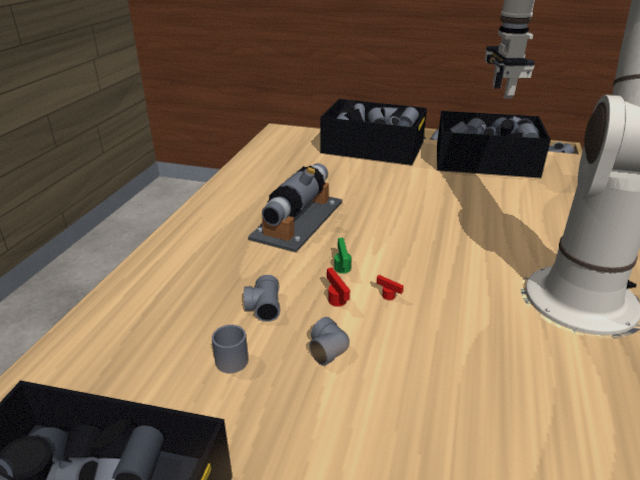

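The top view shows three handles: large red at (278,275), small red at (305,333) and green at (345,263). The large red one fits, being not green and the larger of the two reds. The valve is at (455,163), with its brass stem tip at (460,176).

```bash
python3 - <<'E'
from h import *
L=lambda n:dict(np.load(f'pics/{n}.npz'))
for n in ('top','side'):
    s=L(n);P=cloud(s);c=s['color'].astype(int)
    red=((c[...,0]>90)&(c[...,1]<50)&(c[...,2]<50)).astype(np.uint8)
    k,lab,st,ce=cv2.connectedComponentsWithStats(red)
    for i in range(1,k):
        if st[i,4]>60:
            q=P[(lab==i)]; q=q[q[:,2]>-.01]
            zt=np.percentile(q[:,2],95); t=q[q[:,2]>zt-.006]
            w,V=np.linalg.eigh(np.cov(t[:,:2].T)); 
            d=(t[:,:2]-t[:,:2].mean(0))@V[:,1]
            mid=t[:,:2].mean(0)+V[:,1]*(d.max()+d.min())/2
            print(n,ce[i].round(1),st[i,4],'ztop',zt.round(4),'mid',mid.round(4),'yaw',np.degrees(np.arctan2(V[1,1],V[0,1])).round(1),'len',np.ptp(d).round(4))
    # brass
    br=(c[...,0]>c[...,2]*1.8)&(c[...,0]>110)&(P[...,2]>.11)&(P[...,0]>.4)&(P[...,0]<.8)
    q=P[br]; print('brass',len(q),np.median(q,0) if len(q) else '',np.argwhere(br).mean(0)[::-1])
    # pipe: points 
    g=(P[...,2]>.085)&(P[...,0]>.5)&(P[...,0]<.85)&(P[...,1]<0.0)&(P[...,1]>-.4)
    q=P[g]; m=q[:,:2].mean(0);w,V=np.linalg.eigh(np.cov(q[:,:2].T));print('pipe',m,np.degrees(np.arctan2(V[1,1],V[0,1])),q[:,2].max(),np.ptp((q[:,:2]-m)@V[:,1]))
a=L('top')['color'][105:225,350:550];b=L('side')['color'][155:245,245:345]
c=L('top')['color'][240:360,250:380]
r=lambda x,w,h:cv2.resize(x,(w,h),interpolation=cv2.INTER_CUBIC)
cv2.imwrite('pics/crop.png',np.hstack([r(a,500,300),r(b,300,300)])[:,:,::-1])
cv2.imwrite('pics/crop2.png',np.vstack([np.hstack([r(a,500,300),r(b,300,300)]),np.hstack([r(c,325,300),np.zeros((300,475,3),np.uint8)])])[:,:,::-1])
E
```

```text
top [276.9 274.1] 448 ztop 0.0581 mid [0.4724 0.1428] yaw 129.7 len 0.0813
top [283.4 280.7] 84 ztop 0.0321 mid [0.4625 0.1353] yaw 127.6 len 0.029
top [304.1 332. ] 231 ztop 0.0421 mid [0.4004 0.0913] yaw 160.2 len 0.1091
brass 49 [ 0.60909977 -0.13699673  0.14991408] [449.93877551 185.42857143]
pipe [ 0.64366362 -0.13914176] 80.8527237072882 0.15530144710666122 0.2616004672492671
side [336.9 289.6] 397 ztop 0.0547 mid [0.4744 0.146 ] yaw 129.8 len 0.084
side [389.  287.2] 345 ztop 0.0385 mid [0.3222 0.5239] yaw 97.2 len 0.8824
brass 34 [ 0.61223561 -0.13525836  0.14453133] [310.67647059 170.05882353]
pipe [ 0.64089572 -0.10880963] 76.9523321698057 0.15031190285411763 0.26409945623907244
```

View pics/crop2.png

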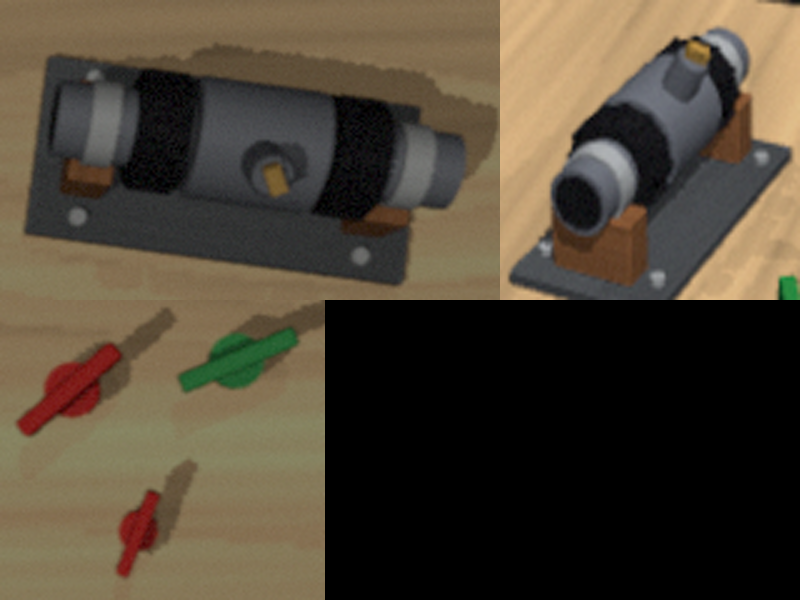

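The crop confirms the large red handle, centred near (70,390) in the crop, with a longer bar and wider hub than the small red one. The brass blade's end face is at about (273,180) in the crop. I'll look at the valve with the wrist camera on the way to the handle.

```bash
cat >> h.py <<'E'
from scipy.spatial.transform import Rotation as Ro
def plan(target,yaw=None,p=None,verbose=True):
    s=status.sense(); R=Ro.from_quat(s['eef_rot']); M=R.as_matrix()
    d=M.T@(np.asarray(target)-s['position'])*1000
    print('t',round(s['t'],2),'pos',s['position'].round(4),'toolz',M[:,2].round(3),'y-yaw',np.degrees(np.arctan2(M[1,1],M[0,1])).round(1),'q',s['q'].round(2),'F',s['force'].round(1),'T',s['wrist_torque'].round(2),'w',round(s['grip_width'],3))
    print('shift mm',d.round(1), 'turn' , None if yaw is None else (np.degrees(np.arctan2(M[1,1],M[0,1]))-yaw).round(1))
E
python3 - <<'E'
from h import *
plan([.50,-.14,.36]); plan([.473,.144,.2],40)
E
```

```text
t 0.1 pos [ 0.1898 -0.621   0.2397] toolz [-0.001  0.002 -1.   ] y-yaw -73.0 q [ 1.54  0.5  -0.43  1.55  0.22  1.14 -0.21] F [-0.3  0.4 -0.1] T [ 0.02 -0.03  0.02] w 1.003
shift mm [ 437.3 -369.5 -119.5] turn None
t 0.1 pos [ 0.1898 -0.621   0.2397] toolz [-0.001  0.002 -1.   ] y-yaw -73.0 q [ 1.54  0.5  -0.43  1.55  0.22  1.14 -0.21] F [-0.3  0.4 -0.1] T [ 0.02 -0.03  0.02] w 1.003
shift mm [ 494.5 -648.7   41. ] turn -113.0
```

>>> jog_arm(
  increments="0 33 -28 -20 0;0 33 -28 -20 0;0 36 -31 -10 0;0 36 -31 -10 0;0 36 -31 -10 0",
)

```text
t: 0.6
position: [0.3088, -0.427, 0.3059]
eef_rot: [0.99, 0.14, -0.002, -0.005]
force: [0.7, -0.1, 0.6]
grip_width: 0.999
```

>>> jog_arm(
  increments="0 36 -31 -10 0;0 36 -31 -10 0;0 36 -31 -10 0;0 36 -31 -10 0;0 36 -31 -10 0",
)

```text
t: 1.1
position: [0.4406, -0.2207, 0.3576]
eef_rot: [0.99, 0.139, -0.003, -0.005]
force: [0.6, -0.3, -0.2]
grip_width: 0.999
```

>>> jog_arm(
  increments="0 30 -25 0 0;0 30 -25 0 0;0 30 -25 0 0;0 0 0 0 0",
)

```text
t: 1.5
position: [0.5111, -0.1112, 0.3598]
eef_rot: [0.989, 0.145, -0.001, -0.005]
force: [-0.6, 0.3, -0.4]
grip_width: 0.999
```

```bash
python3 - <<'E'
from h import *
plan([.50,-.14,.36]); w=snap('wrist','w1')
print(-w['R'].T@w['t'],w['R'].round(3).tolist(),proj(w,[.61,-.137,.15]))
E
```

```text
t 1.5 pos [ 0.5111 -0.1112  0.3598] toolz [-0.004  0.009 -1.   ] y-yaw -73.3 q [ 0.86  0.22 -0.81  1.7   0.16  1.3  -1.26] F [-0.6  0.3 -0.4] T [0.01 0.01 0.  ] w 0.999
shift mm [-18.9  24.5  -0.4] turn None
[ 0.57947646 -0.09161295  0.50442924] [[0.287, -0.958, -0.009], [-0.923, -0.279, 0.266], [-0.257, -0.068, -0.964]] [371.3372743  132.20853628]
```

View w1.

```bash
python3 - <<'E'
from h import *
w=dict(np.load('pics/w1.npz'));c=w['color'];P=cloud(w)
u,v=proj(w,[.61,-.137,.15]).astype(int)
u0=max(u-110,0);v0=max(v-85,0)
cv2.imwrite('pics/w1c.png',cv2.resize(c[v0:v0+170,u0:u0+220],None,fx=3.5,fy=3.5,interpolation=cv2.INTER_CUBIC)[:,:,::-1]);print(u0,v0)
# cylinder axis from caps etc.: fit pipe: points z>.07
g=(P[...,2]>.06)&(P[...,0]>.5)
import json
q=P[g];print(len(q),q.min(0),q.max(0))
E
```

```text
261 47
129756 [ 0.50000101 -0.56966913  0.0600514 ] [ 0.70119512 -0.01231697  0.50442924]
```

View pics/w1c.png

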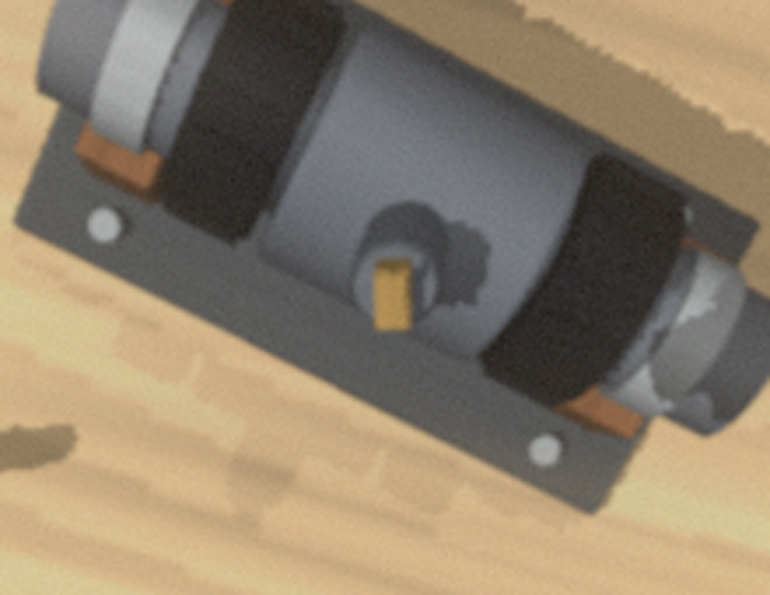

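The blade's end face in the w1 crop has corners (375,262), (410,260), (412,328) and (377,330). Next I'll fit the valve pose from the depth data.

```bash
cat > fit.py <<'E'
from h import *
from scipy.optimize import least_squares
L=lambda n:dict(np.load(f'pics/{n}.npz'))
w=L('w1');P=cloud(w)
uv=lambda x,y:(261+x/3.5,47+y/3.5)
def reg(poly):
    m=np.zeros((480,640),np.uint8);cv2.fillPoly(m,[np.array([uv(*p) for p in poly]).round().astype(int)],1);return P[m>0]
q=reg([(360,40),(570,150),(530,290),(500,240),(400,190),(330,230),(290,210)])
print('barrel pts',len(q),q[:,2].max())
def res(p): # yaw, x0 at y=-0.137, z0
    n=np.array([-np.sin(p[0]),np.cos(p[0])]) # across
    d=(q[:,:2]-[p[1],-.137])@n; return np.hypot(d,q[:,2]-p[2])-.04
r=least_squares(res,[1.43,.64,.08],loss='soft_l1',f_scale=.001);print('yaw,x,z',np.degrees(r.x[0]),r.x[1:],'rms',np.sqrt((r.fun**2).mean()))
r2=least_squares(lambda p:res([p[0],p[1],.08]),[1.43,.64],loss='soft_l1',f_scale=.001);print('z fixed',np.degrees(r2.x[0]),r2.x[1])
def ray(s,u,v):
    d=s['R'].T@np.array([(u-s['cx'])/f(s),(v-s['cy'])/f(s),1]);return -s['R'].T@s['t'],d/np.linalg.norm(d)
def tri(*rs):
    A=sum(np.eye(3)-np.outer(d,d) for o,d in rs);b=sum((np.eye(3)-np.outer(d,d))@o for o,d in rs);X=np.linalg.solve(A,b);return X,[np.linalg.norm(np.cross(X-o,d)) for o,d in rs]
if __name__=='__main__':
    print('blade depth',np.median(reg([(380,270),(406,270),(406,322),(382,322)]),0))
    print('tri w/top',tri(ray(w,*uv(394,295)),ray(L('top'),350+275/2.5,105+180/2.5)))
    print('tri w/side',tri(ray(w,*uv(394,295)),ray(L('side'),245+198/3,155+48/3)))
    yaw=r.x[0]; y=np.array([np.cos(yaw),np.sin(yaw),0]); lean=np.array([-y[1],y[0],0]); z=np.cos(np.pi/6)*np.array([0,0,1])+.5*lean; x=np.cross(y,z)
    T=tri(ray(w,*uv(394,295)),ray(L('side'),245+198/3,155+48/3))[0]
    # corners on plane through T normal z
    C=[]
    for c in [(375,262),(410,260),(412,328),(377,330)]:
        o,d=ray(w,*uv(*c)); C.append(o+d*((T-o)@z)/(d@z))
    C=np.array(C); e=(C[3]-C[0]+C[2]-C[1])/2; s=(C[1]-C[0]+C[2]-C[3])/2
    print('lean',lean,'x',x,'blade ang from x (ccw)',np.degrees(np.arctan2(e@y,e@x)),'len',np.linalg.norm(e),np.linalg.norm(s))
    pm=np.array([r.x[1],-.137,r.x[2]]); dd=T-pm; print('tip rel pipe along z',dd@z,'across x',dd@x,'along y',dd@y)
E
python3 fit.py
```

```text
barrel pts 2821 0.5044292436941307
yaw,x,z 81.05702346381678 [0.65037621 0.08044909] rms 0.025514616797084097
z fixed 81.63388824069943 0.6507976891304709
blade depth [ 0.61123453 -0.1386243   0.15053936]
tri w/top (array([ 0.61228332, -0.14025269,  0.14023928]), [np.float64(0.00011745082633447583), np.float64(0.00011745082633457123)])
tri w/side (array([ 0.61252256, -0.14008913,  0.14059619]), [np.float64(0.00018196316586579223), np.float64(0.00018196316586571707)])
lean [-0.98784354  0.15545139  0.        ] x [ 0.8554976  -0.13462486  0.5       ] blade ang from x (ccw) -149.46336860393342 len 0.021179063949379587 0.010378339566635442
tip rel pipe along z 0.07054555257040569 across x -0.001894280661654972 along y -0.008935977792320448
```

```bash
python3 - <<'E'
from fit import *
for X in ([.6112,-.1386,.1505],[.6124,-.1402,.1405]):
    print([ (n,proj(L(n),X).round(1)) for n in ('w1','top','side')])
# brass blob centroids with tight colour
for n,(u,v) in dict(w1=(373,131),top=(460,177),side=(311,170)).items():
    s=L(n);c=s['color'].astype(int)[v-14:v+15,u-14:u+15];m=(c[...,0]>1.7*c[...,2])&(c[...,0]>90)
    k,lab,st,ce=cv2.connectedComponentsWithStats(m.astype(np.uint8)); i=1+st[1:,4].argmax()
    Q=cloud(s)[v-14:v+15,u-14:u+15][lab==i]
    print(n,ce[i]+[u-14,v-14],st[i],np.median(Q,0),np.percentile(Q[:,2],[10,90]))
# known cylinder check with small-depth filter
E
python3 - <<'E'
E
```

```text
barrel pts 2821 0.5044292436941307
yaw,x,z 81.05702346381678 [0.65037621 0.08044909] rms 0.025514616797084097
z fixed 81.63388824069943 0.6507976891304709
[('w1', array([373.3, 131.5])), ('top', array([460.9, 176.2])), ('side', array([311.4, 167.5]))]
[('w1', array([373.6, 131.3])), ('top', array([460. , 176.8])), ('side', array([311.1, 171. ]))]
w1 [372.67597765 130.97206704] [  9   5  10  19 179] [ 0.61156395 -0.13783586  0.1503382 ] [0.14692443 0.15304377]
top [459.88       176.86666667] [10  8  9 12 75] [ 0.61022203 -0.13699673  0.14953188] [0.14562102 0.15337047]
side [310.43181818 170.11363636] [10 11  8  7 44] [ 0.61262436 -0.13525836  0.14407577] [0.12404258 0.14898997]
```

```bash
python3 - <<'E'
from h import *
plan([.473,.145,.16],40)
E
```

```text
t 1.55 pos [ 0.5099 -0.1139  0.3595] toolz [-0.005  0.007 -1.   ] y-yaw -73.5 q [ 0.86  0.22 -0.81  1.7   0.16  1.3  -1.26] F [-0.7 -0.8  0.1] T [-0.03  0.01  0.04] w 1.0
shift mm [  38.8 -257.   201.6] turn -113.5
```

>>> jog_arm(
  increments="0 5 -43 10 0;0 6 -43 10 0;0 6 -43 10 0;0 6 -43 10 0;0 6 -43 10 0",
)

```text
t: 2.05
position: [0.4774, 0.0922, 0.3079]
eef_rot: [0.991, 0.132, -0.003, -0.001]
force: [0.3, 0.4, 0.4]
grip_width: 1.0
```

>>> jog_arm(
  increments="0 6 -42 10 0;0 0 0 10 -8.5;0 0 0 10 -8.5;0 0 0 10 -8.5;0 0 0 10 -8.5",
)

```text
t: 2.55
position: [0.4687, 0.137, 0.2554]
eef_rot: [0.908, 0.419, -0.003, -0.001]
force: [0.8, 0.2, 0.2]
grip_width: 0.999
```

>>> jog_arm(
  increments="0 0 0 10 -8.5;0 0 0 10 -8.5;0 0 0 10 -8.5;0 0 0 10 -8.5;0 0 0 10 -8.5",
)

```text
t: 3.05
position: [0.4682, 0.127, 0.2011]
eef_rot: [0.692, 0.722, -0.006, -0.001]
force: [0.4, -0.4, -1.2]
grip_width: 0.998
```

>>> jog_arm(
  increments="0 0 0 0 -8.5;0 0 0 0 -8.5;0 0 0 0 -8.5;0 0 0 0 -8.5;0 0 0 0 0",
)

```text
t: 3.55
position: [0.4668, 0.1164, 0.1963]
eef_rot: [0.448, 0.894, -0.011, -0.005]
force: [-0.1, 0.6, 0.2]
grip_width: 1.0
```

```bash
python3 - <<'E'
from h import *
plan([.473,.145,.16],40); s=snap('wrist','w2')
P=cloud(s);c=s['color'].astype(int)
red=((c[...,0]>90)&(c[...,1]<60)&(c[...,2]<60))&(P[...,2]>.045)&(P[...,2]<.07)
k,lab,st,ce=cv2.connectedComponentsWithStats(red.astype(np.uint8))
for i in range(1,k):
    if st[i,4]>300:
        t=P[lab==i];m=np.median(t,0);r=cv2.minAreaRect((t[:,:2]*1000).astype(np.float32));print(ce[i],st[i],m,r)
        r=cv2.minAreaRect(np.argwhere(lab==i)[:,::-1].astype(np.float32));print(r)
print(proj(s,[.473,.144,.056]),proj(s,[.473,.144,.03]))
E
```

```text
t 3.55 pos [0.4668 0.1164 0.1963] toolz [-0.019 -0.015 -1.   ] y-yaw 36.8 q [ 0.7   0.56 -1.28  1.97  0.61  1.1  -0.22] F [-0.1  0.6  0.2] T [ 0.03 -0.17 -0.03] w 1.0
shift mm [19.2 23.  35.7] turn -3.2
[345.50099617 212.11310794] [343.85797539 207.02440462]
```

View pics/w2.png

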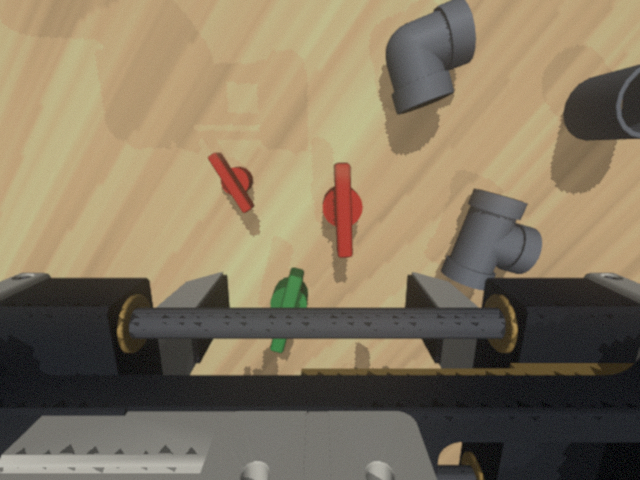

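The wrist picture shows the large red handle's bar from (342,165) to (345,256). That is within 2 px of where my estimate projects (345,212), so I'll descend.

>>> jog_arm(
  increments="0 10 11 20 -3;0 9 11 20 0;0 0 0 20 0;0 0 0 0 0",
)

```text
t: 4.0
position: [0.4731, 0.1401, 0.1336]
eef_rot: [0.436, 0.9, -0.012, -0.004]
force: [-0.2, -0.4, -0.5]
grip_width: 1.005
```

```bash
python3 - <<'E'
from h import *
plan([.473,.144,.048],40)
E
```

```text
t 4.0 pos [0.4731 0.1401 0.1336] toolz [-0.018 -0.018 -1.   ] y-yaw 38.3 q [ 0.55  0.65 -1.16  2.    0.73  1.02 -0.31] F [-0.2 -0.4 -0.5] T [ 0.04 -0.13  0.  ] w 1.005
shift mm [ 3.4  4.5 85.5] turn -1.7
```

>>> jog_arm(
  increments="0 2 2.5 25 -2;0 1 2 25 0;0 0 0 20 0;0 0 0 8 0;0 0 0 0 0",
)

```text
t: 4.5
position: [0.477, 0.1417, 0.057]
eef_rot: [0.427, 0.904, -0.012, -0.001]
force: [-0.3, -0.3, 0.8]
grip_width: 1.002
```

```bash
python3 - <<'E'
from h import *
plan([.473,.144,.048],40)
E
```

```text
t 4.5 pos [0.477  0.1417 0.057 ] toolz [-0.013 -0.02  -1.   ] y-yaw 39.4 q [ 0.45  0.76 -1.03  2.03  0.87  0.9  -0.4 ] F [-0.3 -0.3  0.8] T [ 0.05 -0.15  0.07] w 1.002
shift mm [ 4.4 -1.4  9. ] turn -0.6
```

>>> jog_arm(
  increments="0 4 -1.5 8 0;1 0 0 0 0;1 0 0 0 0;1 0 0 0 0;1 0 0 0 0",
)

```text
t: 5.0
position: [0.4754, 0.144, 0.052]
eef_rot: [0.429, 0.903, -0.011, 0.001]
force: [-0.6, -0.3, 0.2]
grip_width: 0.7
```

```bash
python3 - <<'E'
from h import *
plan([.473,.144,.048],40)
E
```

```text
t 5.0 pos [0.4754 0.144  0.052 ] toolz [-0.008 -0.02  -1.   ] y-yaw 39.2 q [ 0.43  0.76 -1.02  2.04  0.88  0.89 -0.42] F [-0.6 -0.3  0.2] T [-0.01 -0.12  0.02] w 0.7
shift mm [ 1.5 -1.8  4. ] turn -0.8
```

Steady; finish lowering slightly while the fingers are still open, then close.

>>> jog_arm(
  increments="1 1.5 -1 4 0;1 0 0 0 0;1 0 0 0 0;1 0 0 0 0;1 0 0 0 0",
)

```text
t: 5.5
position: [0.4737, 0.1446, 0.048]
eef_rot: [0.429, 0.903, -0.01, 0.001]
force: [0.6, -0.8, 0.7]
grip_width: 0.267
```

>>> jog_arm(
  increments="1 0 0 0 0;1 0 0 0 0;1 0 0 0 0",
)

```text
t: 5.8
position: [0.4737, 0.1445, 0.048]
eef_rot: [0.429, 0.903, -0.01, 0.001]
force: [-0.9, 0.3, -0.4]
grip_width: 0.149
```

```bash
python3 - <<'E'
from h import *
plan([.473,.144,.048],40)
E
```

```text
t 5.8 pos [0.4737 0.1445 0.048 ] toolz [-0.007 -0.02  -1.   ] y-yaw 39.2 q [ 0.43  0.76 -1.02  2.04  0.89  0.88 -0.42] F [-0.9  0.3 -0.4] T [-0.01 -0.17  0.  ] w 0.149
shift mm [ 0.  -0.8 -0. ] turn -0.8
```

Gripped at 13.7 mm opening, which matches the 14 mm bar. Lifting.

>>> jog_arm(
  increments="1 0 0 -15 0;1 0 0 -40 0;1 0 0 -45 8;1 0 0 -45 8;1 0 0 -45 8",
)

```text
t: 6.3
position: [0.4701, 0.1479, 0.2411]
eef_rot: [0.611, 0.792, -0.015, -0.003]
force: [1.0, -0.3, -0.7]
grip_width: 0.15
```

```bash
python3 - <<'E'
from h import *
plan([.75,-.08,.36],-70)
E
```

```text
t 6.3 pos [0.4701 0.1479 0.2411] toolz [-0.022 -0.02  -1.   ] y-yaw 14.7 q [ 0.61  0.46 -1.22  1.9   0.48  1.15 -0.54] F [ 1.  -0.3 -0.7] T [-0.1  -0.2  -0.02] w 0.15
shift mm [-293.   209.7 -120.5] turn 84.7
```

>>> jog_arm(
  increments="1 -36 26 -15 0;1 -36 26 -15 0;1 -36 26 -15 0;1 -36 26 -15 0;1 -36 26 -15 0",
)

```text
t: 6.8
position: [0.6446, 0.0144, 0.3341]
eef_rot: [0.605, 0.796, -0.01, 0.004]
force: [1.7, 0.4, 0.2]
grip_width: 0.147
```

>>> jog_arm(
  increments="1 -36 26 -15 0;1 -36 26 -15 0;1 -30 22 -10 8.5;1 0 0 0 8.5;1 0 0 0 8.5",
)

```text
t: 7.3
position: [0.7492, -0.0726, 0.3826]
eef_rot: [0.769, 0.64, -0.005, 0.004]
force: [-0.4, 1.2, -0.9]
grip_width: 0.149
```

>>> jog_arm(
  increments="1 0 0 0 8.5;1 0 0 0 8.5;1 0 0 0 8.5;1 0 0 0 8.5;1 0 0 0 8.5",
)

```text
t: 7.8
position: [0.7475, -0.0705, 0.3871]
eef_rot: [0.949, 0.314, -0.001, 0.002]
force: [-0.4, 0.4, -0.7]
grip_width: 0.146
```

```bash
python3 - <<'E'
from h import *
plan([.9,-.12,.36],-70)
E
```

```text
t 7.8 pos [ 0.7475 -0.0705  0.3871] toolz [-0.002 -0.004 -1.   ] y-yaw -53.4 q [ 0.47  0.71 -0.83  1.02  0.51  1.6  -1.15] F [-0.4  0.4 -0.7] T [-0.05  0.   -0.04] w 0.146
shift mm [ 93.  130.6  27.1] turn 16.6
```

>>> jog_arm(
  increments="1 28 28 0 0;1 28 28 0 0;1 28 28 0 0;1 28 28 0 0;1 28 28 0 0",
)

```text
t: 8.3
position: [0.8854, -0.1018, 0.3778]
eef_rot: [0.95, 0.312, -0.008, 0.016]
force: [0.4, -2.7, -2.8]
grip_width: 0.156
```

```bash
python3 - <<'E'
from h import *
plan([.9,-.12,.36],-70)
E
```

```text
t 8.3 pos [ 0.8854 -0.1018  0.3778] toolz [-0.005 -0.035 -0.999] y-yaw -53.6 q [ 0.16  1.08 -0.78  0.22  0.75  1.9  -0.93] F [ 0.4 -2.7 -2.8] T [-0.22 -0.02 -0.01] w 0.156
shift mm [ 1.4 22.9 18.4] turn 16.4
```

>>> jog_arm(
  increments="1 28 28 0 0;1 28 28 0 0;1 28 28 0 0;1 28 28 0 0;1 28 28 0 0",
)

```text
t: 8.8
position: [0.9278, -0.0772, 0.3521]
eef_rot: [0.941, 0.336, 0.038, 0.01]
force: [-0.4, -0.0, -1.2]
grip_width: 0.151
```

```bash
python3 - <<'E'
from h import *
plan([.9,-.12,.36],-70)
E
```

```text
t 8.8 pos [ 0.9278 -0.0772  0.3521] toolz [ 0.077  0.006 -0.997] y-yaw -50.7 q [ 0.12  1.11 -0.6   0.2   0.55  1.79 -0.88] F [-0.4 -0.  -1.2] T [-0.07  0.14  0.  ] w 0.151
shift mm [-48.1  15.9 -10.3] turn 19.3
```

>>> jog_arm(
  increments="1 25 36 0 0;1 25 36 0 0;1 25 36 0 0;1 25 36 0 0;1 25 36 0 0",
)

```text
t: 9.3
position: [0.9546, -0.0981, 0.3255]
eef_rot: [0.939, 0.337, 0.061, 0.016]
force: [-0.0, 0.0, -1.1]
grip_width: 0.144
```

```bash
python3 - <<'E'
from h import *
plan([.9,-.12,.36],-70)
E
```

```text
t 9.3 pos [ 0.9546 -0.0981  0.3255] toolz [ 0.125  0.011 -0.992] y-yaw -50.8 q [ 0.03  1.15  0.51  0.2  -0.51  1.69 -0.75] F [-0.   0.  -1.1] T [-0.04  0.16 -0.02] w 0.144
shift mm [-52.1 -15.1 -41.3] turn 19.2
```

>>> jog_arm(
  increments="1 21 44 0 0;1 21 44 0 0;1 21 44 0 0;1 21 44 0 0;1 21 44 0 0",
)

```text
t: 9.8
position: [1.0046, -0.1629, 0.3116]
eef_rot: [0.932, 0.337, 0.129, 0.044]
force: [-0.1, -0.9, -0.2]
grip_width: 0.149
```

```bash
python3 - <<'E'
from h import *
plan([.9,-.12,.36],-70)
E
```

```text
t 9.8 pos [ 1.0046 -0.1629  0.3116] toolz [ 0.269  0.005 -0.963] y-yaw -51.3 q [ 0.06  1.24  1.35  0.2  -1.37  1.59 -0.62] F [-0.1 -0.9 -0.2] T [-0.03  0.35  0.01] w 0.149
shift mm [-39.8 -89.4 -74.6] turn 18.7
```

>>> jog_arm(
  increments="1 15 46 0 0;1 15 46 0 0;1 15 46 0 0",
)

```text
t: 10.1
position: [1.0271, -0.2217, 0.3162]
eef_rot: [0.924, 0.335, 0.169, 0.07]
force: [0.2, 0.1, -0.6]
grip_width: 0.15
```

```bash
python3 - <<'E'
from h import *
plan([.9,-.12,.36],-70)
E
```

```text
t 10.1 pos [ 1.0271 -0.2217  0.3162] toolz [ 0.359 -0.017 -0.933] y-yaw -52.1 q [ 0.12  1.25  1.37  0.2  -1.41  1.49 -0.57] F [ 0.2  0.1 -0.6] T [0.02 0.48 0.01] w 0.15
shift mm [ -14.3 -142.9  -88.2] turn 17.9
```

>>> jog_arm(
  increments="1 8 49 0 0;1 8 49 0 0;1 8 49 0 0",
)

```text
t: 10.4
position: [1.0394, -0.292, 0.3317]
eef_rot: [0.915, 0.332, 0.21, 0.095]
force: [0.7, -0.1, -0.2]
grip_width: 0.151
```

```bash
python3 - <<'E'
from h import *
plan([.9,-.12,.36],-70)
E
```

```text
t 10.4 pos [ 1.0394 -0.292   0.3317] toolz [ 0.447 -0.034 -0.894] y-yaw -53.3 q [ 0.19  1.25  1.33  0.2  -1.41  1.4  -0.49] F [ 0.7 -0.1 -0.2] T [ 0.06  0.62 -0.  ] w 0.151
shift mm [  23.9 -201.2  -93.4] turn 16.7
```

>>> jog_arm(
  increments="1 2 49 0 0;1 2 49 0 0",
)

```text
t: 10.6
position: [1.0403, -0.346, 0.3465]
eef_rot: [0.908, 0.328, 0.235, 0.114]
force: [-0.5, -0.2, -0.7]
grip_width: 0.147
```

```bash
cat >> h.py <<'E'
yaw=np.radians(81.3); YP=np.array([np.cos(yaw),np.sin(yaw),0]); lean=np.array([-YP[1],YP[0],0]); ZS=np.cos(np.pi/6)*np.array([0,0,1])+.5*lean; XP=np.cross(YP,ZS)
HOME=np.array([.6105,-.138,.150])
def rel(goal=HOME):
    s=status.sense();M=Ro.from_quat(s['eef_rot']).as_matrix()
    print('tilt err deg',np.degrees(np.arccos(-M[:,2]@ZS)).round(2),'toolz in home',(np.array([XP,YP,ZS])@M[:,2]).round(3),'bar ang from x ccw',np.degrees(np.arctan2(M[:,0]@YP,M[:,0]@XP)).round(1))
    hc=s['position']+.020*M[:,2]
    print('handle centre rel home (x,y,z mm)',((hc-HOME)@np.array([XP,YP,ZS]).T*1000).round(1))
    return s,M
E
python3 - <<'E'
from h import *
plan(HOME+.12*ZS);rel()
E
```

```text
t 10.6 pos [ 1.0403 -0.346   0.3465] toolz [ 0.501 -0.052 -0.864] y-yaw -54.5 q [ 0.25  1.24  1.29  0.2  -1.41  1.34 -0.44] F [-0.5 -0.2 -0.7] T [-0.    0.61 -0.02] w 0.147
shift mm [-221.6 -463.3 -176.5] turn None
tilt err deg 1.39 toolz in home [ 0.004  0.024 -1.   ] bar ang from x ccw 48.0
handle centre rel home (x,y,z mm) [ 493.5 -140.1  -78. ]
```

>>> jog_arm(
  increments="1 -15 -35 -25 0;1 -15 -35 -25 0;1 -15 -35 -25 0;1 -15 -35 -25 0;1 -15 -35 -25 0",
)

```text
t: 11.1
position: [0.8677, -0.2934, 0.3634]
eef_rot: [0.909, 0.321, 0.236, 0.121]
force: [1.3, -0.7, 0.5]
grip_width: 0.151
```

```bash
python3 - <<'E'
from h import *
plan(HOME+.12*ZS);rel()
E
```

```text
t 11.1 pos [ 0.8677 -0.2934  0.3634] toolz [ 0.507 -0.069 -0.859] y-yaw -55.4 q [-0.29  0.97  1.39  1.23 -1.34  1.24  0.07] F [ 1.3 -0.7  0.5] T [ 0.05  0.53 -0.03] w 0.151
shift mm [-148.9 -333.2  -77.8] turn None
tilt err deg 0.91 toolz in home [ 0.013  0.008 -1.   ] bar ang from x ccw 47.5
handle centre rel home (x,y,z mm) [ 347.5 -114.5   25.9]
```

>>> jog_arm(
  increments="1 -20 -43 -11 0;1 -20 -43 -11 0;1 -20 -43 -11 0;1 -20 -43 -11 0;1 -20 -43 -11 0",
)

```text
t: 11.6
position: [0.6509, -0.1909, 0.2942]
eef_rot: [0.909, 0.32, 0.238, 0.121]
force: [0.6, -0.9, 1.2]
grip_width: 0.15
```

```bash
python3 - <<'E'
from h import *
plan(HOME+.09*ZS);rel()
E
```

```text
t 11.6 pos [ 0.6509 -0.1909  0.2942] toolz [ 0.511 -0.068 -0.857] y-yaw -55.6 q [-0.78  0.72  1.54  1.95 -1.27  0.97  0.36] F [ 0.6 -0.9  1.2] T [ 0.03  0.57 -0.  ] w 0.15
shift mm [ -43.3 -114.9    9.4] turn None
tilt err deg 1.17 toolz in home [ 0.018  0.01  -1.   ] bar ang from x ccw 47.3
handle centre rel home (x,y,z mm) [114.  -45.9  80.9]
```

>>> jog_arm(
  increments="1 -14 -38 0 0;1 -14 -38 0 0;1 -12 -32 0 0;1 0 0 0 0",
)

```text
t: 12.0
position: [0.5543, -0.1291, 0.2309]
eef_rot: [0.911, 0.319, 0.236, 0.115]
force: [0.5, 0.3, -0.6]
grip_width: 0.152
```

```bash
python3 - <<'E'
from h import *
plan(HOME+.06*ZS);rel();snap('wrist','w3');snap('side','s3')
w=dict(np.load('pics/s3.npz'));c=w['color'];u,v=proj(w,HOME).astype(int)
cv2.imwrite('pics/s3c.png',cv2.resize(c[v-90:v+60,u-100:u+100],None,fx=4,fy=4,interpolation=cv2.INTER_CUBIC)[:,:,::-1]);print(u,v)
E
```

```text
t 12.0 pos [ 0.5543 -0.1291  0.2309] toolz [ 0.503 -0.059 -0.862] y-yaw -55.6 q [-1.04  0.5   1.55  2.25 -1.22  0.67  0.41] F [ 0.5  0.3 -0.6] T [0.12 0.64 0.01] w 0.152
shift mm [ 5.1  6.9 38.6] turn None
tilt err deg 1.08 toolz in home [ 0.007  0.017 -1.   ] bar ang from x ccw 47.1
handle centre rel home (x,y,z mm) [-8.7  0.6 78.6]
311 167
```

View pics/w3.png

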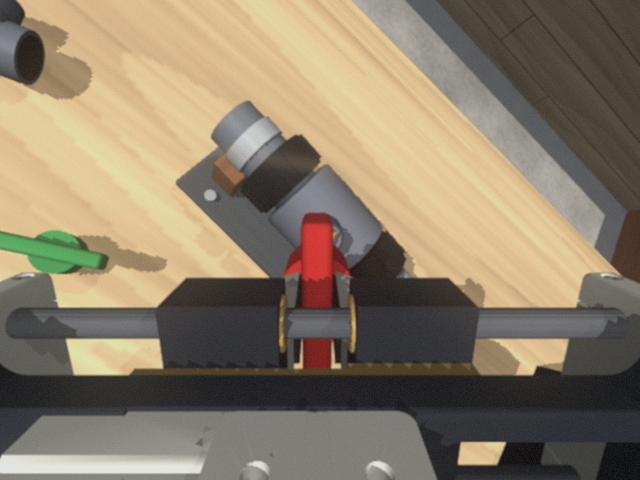

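View pics/s3c.png

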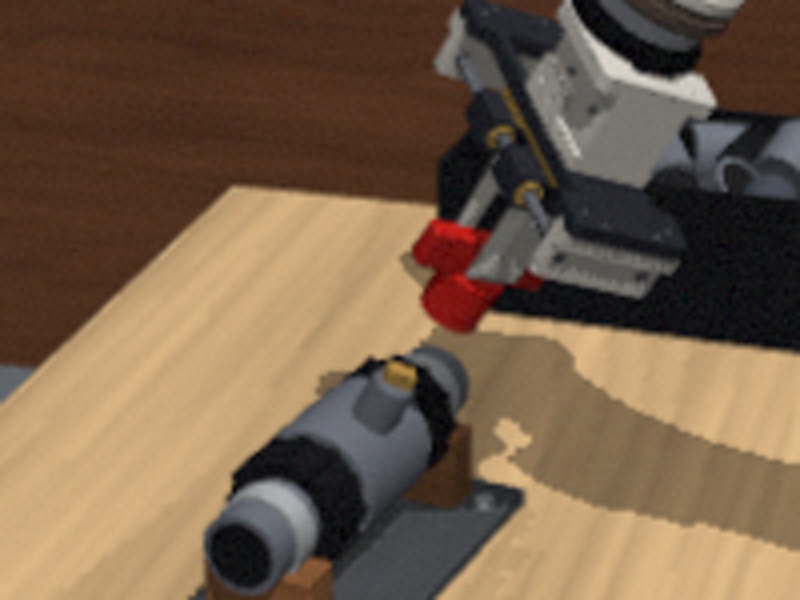

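The handle (crop (455,270)) is now tilted parallel to the neck (crop (395,385)), and the tilt error is about 1°. Next I'll align it just above the stem.

>>> jog_arm(
  increments="1 5 7 15 0;1 0 0 15 0;1 0 0 10 0;1 0 0 0 0",
)

```text
t: 12.5
position: [0.5936, -0.1413, 0.2086]
eef_rot: [0.909, 0.318, 0.241, 0.122]
force: [0.0, 0.5, -0.1]
grip_width: 0.153
```

```bash
python3 - <<'E'
from h import *
plan(HOME+.045*ZS);rel()
T=snap('top','t4');S=snap('side','s4')
for s,n in((T,'t4'),(S,'s4')):
    u,v=proj(s,HOME).astype(int);print(n,proj(s,HOME))
a=T['color'];b=S['color']
u,v=proj(T,HOME).astype(int);A=cv2.resize(a[v-50:v+50,u-50:u+50],(400,400),interpolation=cv2.INTER_CUBIC)
u,v=proj(S,HOME).astype(int);B=cv2.resize(b[v-50:v+30,u-40:u+40],(400,400),interpolation=cv2.INTER_CUBIC)
cv2.imwrite('pics/c4.png',np.hstack([A,B])[:,:,::-1])
E
```

```text
t 12.5 pos [ 0.5936 -0.1413  0.2086] toolz [ 0.516 -0.068 -0.854] y-yaw -55.9 q [-0.86  0.54  1.35  2.19 -1.33  0.63  0.48] F [ 0.   0.5 -0.1] T [0.04 0.66 0.03] w 0.153
shift mm [ -6.5 -15.3  13.6] turn None
tilt err deg 1.49 toolz in home [ 0.024  0.011 -1.   ] bar ang from x ccw 47.2
handle centre rel home (x,y,z mm) [15.7 -5.6 38.9]
t4 [460.45061669 176.71928602]
s4 [311.60655309 167.81394675]
```

View pics/c4.png

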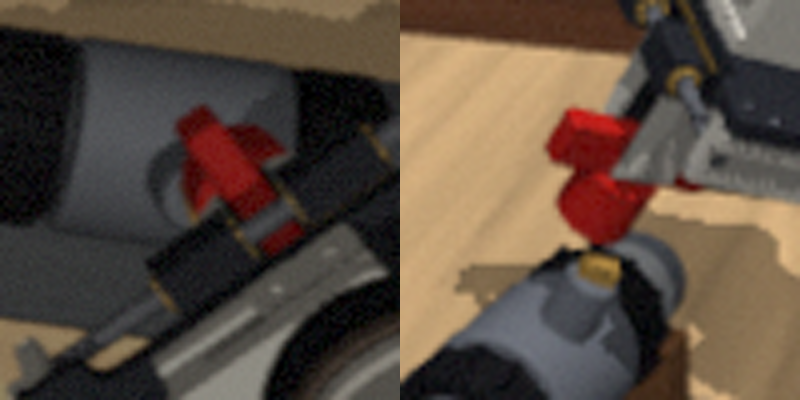

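>>> jog_arm(
  increments="1 -6 -15 0 0;1 0 0 0 0;1 0 0 0 0",
)

```text
t: 12.9
position: [0.5824, -0.1365, 0.2038]
eef_rot: [0.909, 0.317, 0.242, 0.124]
force: [0.2, -1.2, -1.0]
grip_width: 0.153
```

```bash
python3 - <<'E'
from h import *
plan(HOME+.045*ZS);rel()
E
```

```text
t 12.9 pos [ 0.5824 -0.1365  0.2038] toolz [ 0.519 -0.072 -0.852] y-yaw -56.1 q [-0.89  0.52  1.35  2.23 -1.34  0.59  0.5 ] F [ 0.2 -1.2 -1. ] T [ 0.08  0.66 -0.03] w 0.153
shift mm [-0.1 -4.1 15.5] turn None
tilt err deg 1.64 toolz in home [ 0.028  0.007 -1.   ] bar ang from x ccw 47.0
handle centre rel home (x,y,z mm) [ 3.2 -2.7 40.6]
```

>>> jog_arm(
  increments="1 0 -4 8 0;1 0 0 7 0;1 0 0 0 0",
)

```text
t: 13.2
position: [0.5905, -0.1356, 0.1916]
eef_rot: [0.908, 0.317, 0.243, 0.125]
force: [0.5, 0.4, -0.2]
grip_width: 0.15
```

```bash
python3 - <<'E'
from h import *
plan(HOME+.04*ZS);rel()
S=snap('side','s5');s=S;b=S['color']
u,v=proj(S,HOME).astype(int);B=cv2.resize(b[v-40:v+30,u-40:u+40],(640,560),interpolation=cv2.INTER_CUBIC)
cv2.imwrite('pics/c5.png',B[:,:,::-1]); print((proj(S,HOME)-[u-40,v-40])*8,(proj(S,HOME-.01*ZS)-[u-40,v-40])*8)
E
```

```text
t 13.2 pos [ 0.5905 -0.1356  0.1916] toolz [ 0.522 -0.073 -0.85 ] y-yaw -56.2 q [-0.82  0.5   1.26  2.22 -1.37  0.54  0.52] F [ 0.5  0.4 -0.2] T [0.11 0.64 0.  ] w 0.15
shift mm [-2.  -3.1  6. ] turn None
tilt err deg 1.82 toolz in home [ 0.031  0.006 -0.999] bar ang from x ccw 47.1
handle centre rel home (x,y,z mm) [ 4.  -0.6 26.1]
[324.85242469 326.511574  ] [309.86448227 350.42393311]
```

View pics/c5.png

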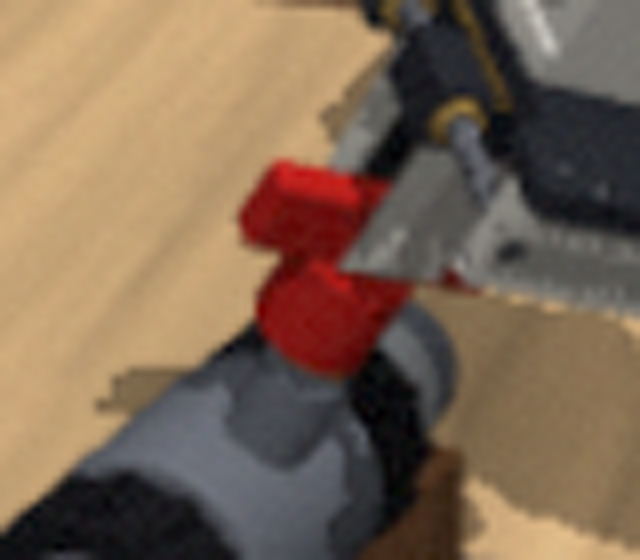

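>>> jog_arm(
  increments="1 -2.5 -4 0 0;1 0 0 0 0;1 0 0 0 0",
)

```text
t: 13.55
position: [0.5869, -0.135, 0.1903]
eef_rot: [0.908, 0.316, 0.244, 0.126]
force: [-0.7, -1.0, -0.5]
grip_width: 0.149
```

```bash
python3 - <<'E'
from h import *
plan(HOME+.038*ZS);rel()
E
```

```text
t 13.55 pos [ 0.5869 -0.135   0.1903] toolz [ 0.523 -0.074 -0.849] y-yaw -56.3 q [-0.82  0.49  1.25  2.23 -1.37  0.53  0.53] F [-0.7 -1.  -0.5] T [ 0.09  0.66 -0.  ] w 0.149
shift mm [ 0.5 -0.2  8.8] turn None
tilt err deg 1.9 toolz in home [ 0.033  0.005 -0.999] bar ang from x ccw 47.1
handle centre rel home (x,y,z mm) [ 0.2 -0.5 26.8]
```

Centred. Now I'll push down in small steps, reading the force.

>>> jog_arm(
  increments="1 0 0 5 0;1 0 0 4 0;1 0 0 4 0",
)

```text
t: 13.85
position: [0.5932, -0.1361, 0.1792]
eef_rot: [0.908, 0.317, 0.244, 0.126]
force: [-4.1, -0.7, -1.4]
grip_width: 0.151
```

```bash
python3 - <<'E'
from h import *
plan(HOME+.038*ZS);rel()
E
```

```text
t 13.85 pos [ 0.5932 -0.1361  0.1792] toolz [ 0.522 -0.075 -0.849] y-yaw -56.2 q [-0.74  0.46  1.14  2.23 -1.39  0.47  0.55] F [-4.1 -0.7 -1.4] T [-0.07  1.59 -0.15] w 0.151
shift mm [ 0.9 -0.1 -4. ] turn None
tilt err deg 1.87 toolz in home [ 0.032  0.005 -0.999] bar ang from x ccw 47.1
handle centre rel home (x,y,z mm) [ 0.2 -0.6 14. ]
```

>>> jog_arm(
  increments="1 -0.5 -0.8 3 0;1 0 0 3 0;1 0 0 0 0",
)

```text
t: 14.15
position: [0.5952, -0.1364, 0.1733]
eef_rot: [0.908, 0.316, 0.243, 0.126]
force: [-0.1, 0.7, -0.4]
grip_width: 0.151
```

```bash
python3 - <<'E'
from h import *
plan(HOME+.038*ZS);rel()
E
```

```text
t 14.15 pos [ 0.5952 -0.1364  0.1733] toolz [ 0.522 -0.075 -0.85 ] y-yaw -56.2 q [-0.69  0.45  1.07  2.22 -1.39  0.44  0.56] F [-0.1  0.7 -0.4] T [0.12 0.73 0.05] w 0.151
shift mm [  2.    0.9 -10.1] turn None
tilt err deg 1.84 toolz in home [ 0.032  0.005 -0.999] bar ang from x ccw 47.1
handle centre rel home (x,y,z mm) [-1.  -0.7  7.8]
```

>>> jog_arm(
  increments="1 0.4 0.2 2 0;1 0 0 2 0",
)

```text
t: 14.35
position: [0.5973, -0.1365, 0.1703]
eef_rot: [0.908, 0.316, 0.244, 0.126]
force: [-5.1, 2.6, 8.2]
grip_width: 0.151
```

```bash
python3 - <<'E'
from h import *
plan(HOME+.038*ZS);s,M=rel();print('axial',s['force']@ZS)
E
```

```text
t 14.35 pos [ 0.5973 -0.1365  0.1703] toolz [ 0.522 -0.074 -0.85 ] y-yaw -56.3 q [-0.66  0.44  1.03  2.22 -1.39  0.42  0.56] F [-5.1  2.6  8.2] T [0.53 0.85 0.05] w 0.151
shift mm [  1.7   0.9 -13.7] turn None
tilt err deg 1.85 toolz in home [ 0.032  0.006 -0.999] bar ang from x ccw 47.0
handle centre rel home (x,y,z mm) [-0.7 -0.4  4.3]
axial 9.811514352923625
```

Axial contact of about 10 N, so the plate is resting on the blade. Now I'll turn clockwise while pressing lightly.

>>> jog_arm(
  increments="1 0 0 1 4;1 0 0 1 4;1 0 0 1 0",
)

```text
t: 14.65
position: [0.5989, -0.1368, 0.1678]
eef_rot: [0.929, 0.25, 0.252, 0.108]
force: [-0.3, 0.3, -0.3]
grip_width: 0.149
```

```bash
python3 - <<'E'
from h import *
plan(HOME+.038*ZS);s,M=rel();print('axial',s['force']@ZS, 'tq',s['wrist_torque']@ZS)
E
```

```text
t 14.65 pos [ 0.5989 -0.1368  0.1678] toolz [ 0.522 -0.074 -0.85 ] y-yaw -64.3 q [-0.64  0.44  1.    2.22 -1.39  0.41  0.42] F [-0.3  0.3 -0.3] T [0.12 0.78 0.02] w 0.149
shift mm [  1.8   0.6 -16.7] turn None
tilt err deg 1.86 toolz in home [ 0.032  0.006 -0.999] bar ang from x ccw 38.7
handle centre rel home (x,y,z mm) [-0.6 -0.4  1.3]
axial -0.09253284894671596 tq 0.018887215112138134
```

>>> jog_arm(
  increments="1 0 0 2 0;1 0 0 2 0",
)

```text
t: 14.85
position: [0.6013, -0.1367, 0.1654]
eef_rot: [0.928, 0.251, 0.253, 0.107]
force: [-22.1, 7.7, 31.1]
grip_width: 0.149
```

```bash
python3 - <<'E'
from h import *
plan(HOME+.038*ZS);s,M=rel();print('axial',s['force']@ZS, 'tq',s['wrist_torque']@ZS)
E
```

```text
t 14.85 pos [ 0.6013 -0.1367  0.1654] toolz [ 0.524 -0.072 -0.849] y-yaw -64.1 q [-0.6   0.43  0.95  2.22 -1.4   0.39  0.43] F [-22.1   7.7  31.1] T [1.15 1.3  0.58] w 0.149
shift mm [  0.9   0.5 -20. ] turn None
tilt err deg 1.97 toolz in home [ 0.033  0.008 -0.999] bar ang from x ccw 38.9
handle centre rel home (x,y,z mm) [ 0.3  0.1 -2. ]
axial 38.38880134995 tq 0.033892014091753256
```

>>> jog_arm(
  increments="1 0 0 -1.5 0;1 0 0 0 4;1 0 0 0.5 4",
)

```text
t: 15.15
position: [0.6011, -0.1366, 0.1667]
eef_rot: [0.943, 0.186, 0.261, 0.089]
force: [-0.1, 0.4, -0.9]
grip_width: 0.15
```

```bash
python3 - <<'E'
from h import *
plan(HOME+.038*ZS);s,M=rel();print('axial',s['force']@ZS, 'tq',s['wrist_torque']@ZS)
S=snap('side','s6')
u,v=proj(S,HOME).astype(int);B=cv2.resize(S['color'][v-40:v+30,u-40:u+40],(640,560),interpolation=cv2.INTER_CUBIC)
cv2.imwrite('pics/c6.png',B[:,:,::-1]); print([((proj(S,HOME+k*ZS)-[u-40,v-40])*8).round() for k in (.028,-.002,-.028,-.04)])
E
```

```text
t 15.15 pos [ 0.6011 -0.1366  0.1667] toolz [ 0.525 -0.071 -0.848] y-yaw -71.6 q [-0.6   0.42  0.95  2.22 -1.39  0.39  0.29] F [-0.1  0.4 -0.9] T [ 0.08  0.7  -0.  ] w 0.15
shift mm [  0.5   0.  -18.8] turn None
tilt err deg 2.05 toolz in home [ 0.035  0.009 -0.999] bar ang from x ccw 30.9
handle centre rel home (x,y,z mm) [ 0.9  0.1 -0.8]
axial -0.7081305764628966 tq 0.010708037762766994
[array([368., 258.]), array([322., 331.]), array([283., 393.]), array([266., 421.])]
```

View pics/c6.png

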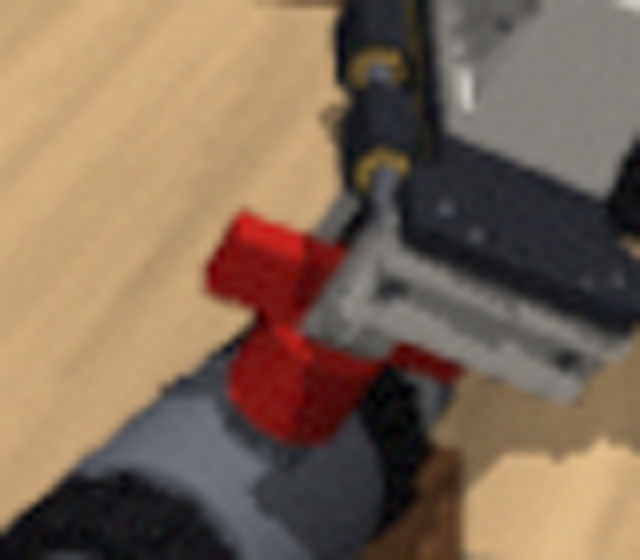

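The side crop shows the hub's lower edge at (300,445), close to the barrel. Only about 12 mm of neck shows, which matches fully home rather than 10 mm short. Now I'll turn it shut and watch the torque.

>>> jog_arm(
  increments="1 -0.3 0 0.7 4;1 0 0 0.5 4;1 0 0 0.5 4",
)

```text
t: 15.5
position: [0.6017, -0.1371, 0.1656]
eef_rot: [0.957, 0.085, 0.269, 0.061]
force: [-16.5, 4.5, 20.4]
grip_width: 0.152
```

```bash
cat > st.py <<'E'
from h import *
plan(HOME+.02*ZS);s,M=rel();print('axial',s['force']@ZS, 'tq',s['wrist_torque']@ZS)
E
python3 st.py
```

```text
t 15.5 pos [ 0.6017 -0.1371  0.1656] toolz [ 0.525 -0.07  -0.848] y-yaw -82.4 q [-0.58  0.42  0.93  2.21 -1.39  0.38  0.08] F [-16.5   4.5  20.4] T [0.64 1.44 0.55] w 0.152
shift mm [ 0.1 -0.5 -2. ] turn None
tilt err deg 2.09 toolz in home [ 0.035  0.01  -0.999] bar ang from x ccw 18.7
handle centre rel home (x,y,z mm) [ 0.9 -0.3 -2. ]
axial 26.12956835854063 tq 0.26908584695956206
```

>>> jog_arm(
  increments="1 -0.3 0 -0.3 4;1 0 0 0 4;1 0 0 0 4",
)

```text
t: 15.8
position: [0.6015, -0.1373, 0.1658]
eef_rot: [0.961, -0.014, 0.274, 0.033]
force: [-1.5, 0.9, 2.8]
grip_width: 0.156
```

```bash
python3 st.py
```

```text
t 15.8 pos [ 0.6015 -0.1373  0.1658] toolz [ 0.525 -0.071 -0.848] y-yaw -92.6 q [-0.59  0.42  0.94  2.22 -1.39  0.38 -0.13] F [-1.5  0.9  2.8] T [0.   0.84 0.17] w 0.156
shift mm [ 0.1 -0.7 -1.8] turn None
tilt err deg 2.09 toolz in home [ 0.035  0.009 -0.999] bar ang from x ccw 6.8
handle centre rel home (x,y,z mm) [ 0.8 -0.5 -1.8]
axial 3.223082541882084 tq 0.2053002617323642
```

>>> jog_arm(
  increments="1 0 0 0 4;1 0 0 0 4",
)

```text
t: 16.0
position: [0.6014, -0.1376, 0.1658]
eef_rot: [0.958, -0.081, 0.275, 0.014]
force: [-3.1, 0.1, 3.1]
grip_width: 0.154
```

```bash
python3 st.py
```

```text
t 16.0 pos [ 0.6014 -0.1376  0.1658] toolz [ 0.525 -0.072 -0.848] y-yaw -99.4 q [-0.59  0.42  0.94  2.22 -1.39  0.38 -0.27] F [-3.1  0.1  3.1] T [0.03 0.95 0.21] w 0.154
shift mm [-0.  -1.  -1.8] turn None
tilt err deg 2.07 toolz in home [ 0.035  0.009 -0.999] bar ang from x ccw -1.1
handle centre rel home (x,y,z mm) [ 0.8 -0.8 -1.8]
axial 4.19305475127077 tq 0.23618679139962662
```

>>> jog_arm(
  increments="1 0 0 0 3",
)

```text
t: 16.1
position: [0.6014, -0.1376, 0.1658]
eef_rot: [0.955, -0.105, 0.276, 0.007]
force: [-2.6, 1.1, 2.7]
grip_width: 0.149
```

```bash
python3 st.py
```

```text
t 16.1 pos [ 0.6014 -0.1376  0.1658] toolz [ 0.525 -0.072 -0.848] y-yaw -101.9 q [-0.59  0.42  0.94  2.22 -1.39  0.38 -0.32] F [-2.6  1.1  2.7] T [0.02 0.86 0.22] w 0.149
shift mm [-0.1 -1.  -1.8] turn None
tilt err deg 2.06 toolz in home [ 0.035  0.009 -0.999] bar ang from x ccw -4.0
handle centre rel home (x,y,z mm) [ 0.8 -0.8 -1.8]
axial 3.6797147241100747 tq 0.24515028536865627
```

>>> jog_arm(
  increments="1 0 0 0 3",
)

```text
t: 16.2
position: [0.6014, -0.1377, 0.1658]
eef_rot: [0.952, -0.13, 0.276, 0.0]
force: [-2.8, 0.6, 3.1]
grip_width: 0.148
```

```bash
python3 st.py
```

```text
t 16.2 pos [ 0.6014 -0.1377  0.1658] toolz [ 0.525 -0.072 -0.848] y-yaw -104.4 q [-0.59  0.42  0.94  2.22 -1.39  0.38 -0.37] F [-2.8  0.6  3.1] T [0.06 0.89 0.19] w 0.148
shift mm [-0.1 -1.1 -1.8] turn None
tilt err deg 2.06 toolz in home [ 0.035  0.008 -0.999] bar ang from x ccw -7.0
handle centre rel home (x,y,z mm) [ 0.8 -0.9 -1.8]
axial 4.085085850867073 tq 0.20636616624849582
```

>>> jog_arm(
  increments="1 0 0 0 2",
)

```text
t: 16.3
position: [0.6014, -0.1377, 0.1658]
eef_rot: [0.95, -0.146, 0.276, -0.004]
force: [-3.2, 0.9, 1.5]
grip_width: 0.146
```

```bash
python3 st.py
```

```text
t 16.3 pos [ 0.6014 -0.1377  0.1658] toolz [ 0.525 -0.072 -0.848] y-yaw -106.0 q [-0.59  0.42  0.94  2.22 -1.39  0.38 -0.4 ] F [-3.2  0.9  1.5] T [0.01 0.88 0.19] w 0.146
shift mm [-0.2 -1.1 -1.8] turn None
tilt err deg 2.05 toolz in home [ 0.035  0.008 -0.999] bar ang from x ccw -8.9
handle centre rel home (x,y,z mm) [ 0.8 -0.9 -1.8]
axial 2.9372107324174306 tq 0.2288784091695341
```

>>> jog_arm(
  increments="1 0 0 0 3",
)

```text
t: 16.4
position: [0.6014, -0.1378, 0.1658]
eef_rot: [0.946, -0.17, 0.275, -0.011]
force: [-3.0, 0.2, 2.5]
grip_width: 0.151
```

```bash
python3 st.py|tail -3
```

```text
tilt err deg 2.05 toolz in home [ 0.035  0.008 -0.999] bar ang from x ccw -11.8
handle centre rel home (x,y,z mm) [ 0.8 -1.  -1.8]
axial 3.654144883906208 tq 0.2553995865995663
```

>>> jog_arm(
  increments="1 0 0 0 3",
)

```text
t: 16.5
position: [0.6013, -0.1379, 0.1658]
eef_rot: [0.942, -0.193, 0.275, -0.018]
force: [-3.4, 0.5, 2.7]
grip_width: 0.151
```

```bash
python3 st.py|tail -3
```

```text
tilt err deg 2.03 toolz in home [ 0.035  0.008 -0.999] bar ang from x ccw -14.7
handle centre rel home (x,y,z mm) [ 0.7 -1.1 -1.8]
axial 4.039589279718505 tq 0.3771426994174027
```

>>> jog_arm(
  increments="1 0 0 0 2",
)

```text
t: 16.6
position: [0.6013, -0.1379, 0.1658]
eef_rot: [0.938, -0.209, 0.275, -0.022]
force: [-3.1, 0.9, 2.5]
grip_width: 0.152
```

```bash
python3 st.py|tail -3
python3 - <<'E'
from h import *
T=snap('top','t7');S=snap('side','s7')
u,v=proj(T,HOME).astype(int);A=cv2.resize(T['color'][v-50:v+50,u-50:u+50],(400,400),interpolation=cv2.INTER_CUBIC)
u,v=proj(S,HOME).astype(int);B=cv2.resize(S['color'][v-40:v+40,u-40:u+40],(400,400),interpolation=cv2.INTER_CUBIC)
cv2.imwrite('pics/c7.png',np.hstack([A,B])[:,:,::-1])
for s in(T,S):
    P=cloud(s);c=s['color'].astype(int);red=(c[...,0]>80)&(c[...,1]<50)&(c[...,2]<50)&(np.linalg.norm(P-HOME,axis=-1)<.08)
    q=(P[red]-HOME)@np.array([XP,YP,ZS]).T; t=q[(q[:,2]>.02)&(q[:,2]<.04)]
    if len(t)>10: w,V=np.linalg.eigh(np.cov(t[:,:2].T));print(len(t),t.mean(0),np.degrees(np.arctan2(V[1,1],V[0,1])),np.percentile(q[:,2],97))
E
```

```text
tilt err deg 2.03 toolz in home [ 0.035  0.008 -0.999] bar ang from x ccw -16.5
handle centre rel home (x,y,z mm) [ 0.8 -1.1 -1.7]
axial 3.795305414623744 tq 0.45957672457854115
49 [ 0.03354626 -0.00983172  0.02772227] 169.41411286042526 0.029878175096821707
66 [-0.02415792  0.01046512  0.02421022] 156.18172457476564 0.02592409176351185
```

View pics/c7.png

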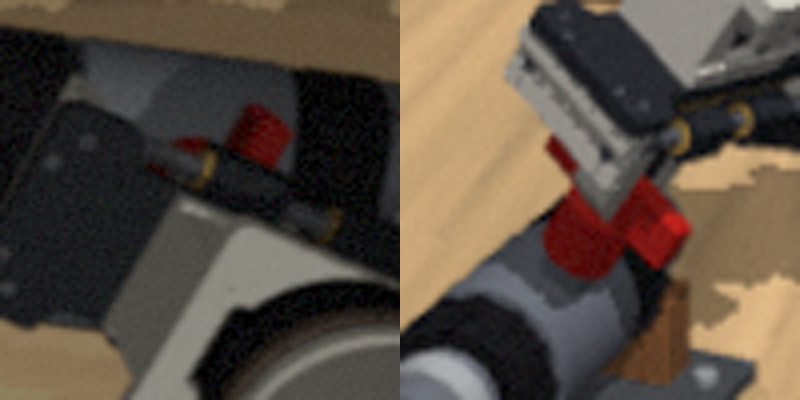

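The top and side crops show the bar roughly square across the pipe and slightly past it by the slot's play. The torque has risen to 0.46 N m, well above the 0.22 friction, so the stop is reached. I'll turn the bar back through the free play to square, without loading the blade.

>>> jog_arm(
  increments="1 0 0 0 -5;1 0 0 0 -5;1 0 0 0 -5",
)

```text
t: 17.0
position: [0.6008, -0.1374, 0.1655]
eef_rot: [0.958, -0.077, 0.275, 0.015]
force: [-1.9, 0.7, 1.7]
grip_width: 0.153
```

```bash
python3 st.py
```

```text
t 17.0 pos [ 0.6008 -0.1374  0.1655] toolz [ 0.524 -0.072 -0.849] y-yaw -98.9 q [-0.56  0.41  0.9   2.22 -1.37  0.36 -0.27] F [-1.9  0.7  1.7] T [0.23 0.9  0.  ] w 0.153
shift mm [ 0.7 -0.9 -1.8] turn None
tilt err deg 1.99 toolz in home [ 0.034  0.009 -0.999] bar ang from x ccw -0.6
handle centre rel home (x,y,z mm) [ 0.  -0.7 -1.8]
axial 2.481871012906796 tq -0.04121433022746422
```

>>> jog_arm(
  increments="0.6 0 0 0 0;0.6 0 0 0 0;0.6 0 0 0 0",
)

```text
t: 17.3
position: [0.6014, -0.1378, 0.1659]
eef_rot: [0.958, -0.076, 0.275, 0.016]
force: [-0.2, -1.0, -0.9]
grip_width: 0.36
```

>>> jog_arm(
  increments="0.6 0 0 -10 0;0.6 0 0 -15 0;0.6 0 0 -25 0;0.6 0 0 -35 0;0.6 0 0 -35 0",
)

```text
t: 17.8
position: [0.5537, -0.1307, 0.2473]
eef_rot: [0.958, -0.077, 0.274, 0.018]
force: [-0.6, 1.2, 1.1]
grip_width: 0.401
```

```bash
python3 st.py|head -1
python3 - <<'E'
from h import *
T=snap('top','t8');S=snap('side','s8');W=snap('wrist','w8')
u,v=proj(T,HOME).astype(int);A=cv2.resize(T['color'][v-50:v+50,u-50:u+50],(400,400),interpolation=cv2.INTER_CUBIC)
u,v=proj(S,HOME).astype(int);B=cv2.resize(S['color'][v-40:v+40,u-40:u+40],(400,400),interpolation=cv2.INTER_CUBIC)
cv2.imwrite('pics/c8.png',np.vstack([np.hstack([A,B]),np.hstack([cv2.resize(W['color'],(266,200)),np.zeros((200,534,3),np.uint8)])])[:,:,::-1])
for s in(T,S,W):
    P=cloud(s);c=s['color'].astype(int);red=(c[...,0]>80)&(c[...,1]<50)&(c[...,2]<50)&(np.linalg.norm(P-HOME,axis=-1)<.08)
    q=(P[red]-HOME)@np.array([XP,YP,ZS]).T; t=q[(q[:,2]>.02)&(q[:,2]<.035)]
    if len(t)>10: w,V=np.linalg.eigh(np.cov(t[:,:2].T));print(len(t),t.mean(0).round(4),np.degrees(np.arctan2(V[1,1],V[0,1])),np.percentile(q[:,2],[50,97]))
E
```

```text
t 17.8 pos [ 0.5537 -0.1307  0.2473] toolz [ 0.523 -0.077 -0.849] y-yaw -99.1 q [-1.09  0.17  1.42  2.25 -0.69  0.38 -0.87] F [-0.6  1.2  1.1] T [0.1  0.62 0.05] w 0.401
202 [ 0.0174 -0.0001  0.0281] -177.80967800051906 [0.01267542 0.03008035]
146 [-0.0029  0.0045  0.0238] -178.88191636721695 [0.0090556  0.02616337]
1284 [-0.0059 -0.0003  0.0282] -178.76421553621051 [0.02788221 0.02956423]
```

View pics/c8.png

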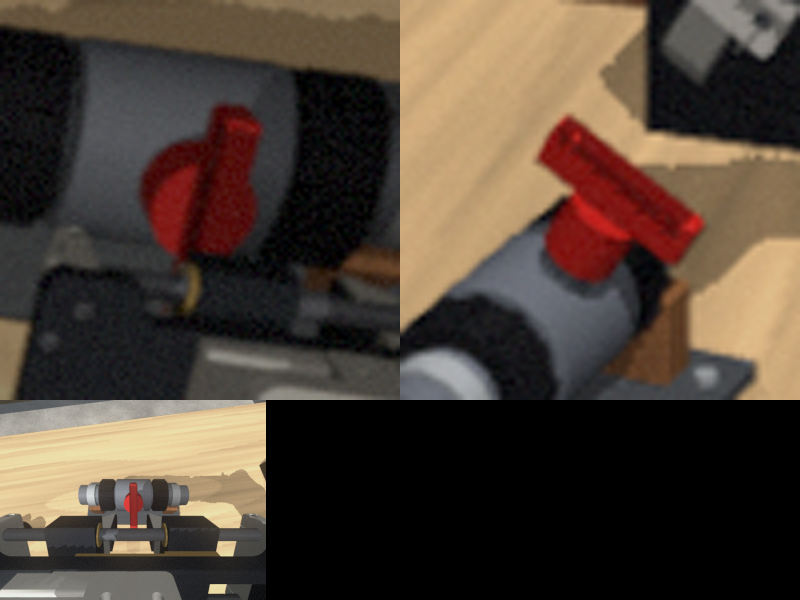

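```bash
python3 - <<'E'
from h import *
a=cv2.imread('pics/top.png').astype(int);b=cv2.imread('pics/t8.png').astype(int)
d=np.abs(a-b).max(2)
for n,(u0,u1,v0,v1) in dict(coupling=(125,178,175,220),tee=(212,275,170,225),elbow=(162,225,265,315),smallred=(292,320,312,355),green=(318,372,248,280)).items(): print(n,np.percentile(d[v0:v1,u0:u1],[50,95,99]))
plan(HOME); job.sign_off()
E
```

```text
coupling [ 8. 12. 16.]
tee [ 8. 11. 13.]
elbow [ 8. 12. 13.]
smallred [ 8. 12. 14.]
green [ 8. 12. 14.]
t 17.95 pos [ 0.5554 -0.1275  0.2477] toolz [ 0.526 -0.071 -0.848] y-yaw -98.7 q [-1.09  0.17  1.41  2.25 -0.7   0.38 -0.86] F [ 0.2  0.  -0.2] T [0.19 0.61 0.  ] w 0.402
shift mm [ -4.3   3.1 112.5] turn None
the job is handed in; nothing more can be done
```

The large red handle is on the valve stem, fully home, and turned shut with its bar square across the pipe. The arm let go and backed about 95 mm away, and I handed the job in at about 18 s.

**Tilt:** The jog interface cannot tilt the tool. I got the 30° lean by pushing the arm past its reach limit, and the tilt came out within about 2° of the stem.

**Last checks:**
- **Fully home:** The top of the bar is about 28 mm above the stem's end in the top and wrist views. The side view reads 24–26 mm.
- **Shut:** Torque held at about 0.22 N m while turning, then rose to 0.46 N m at the stop. I then turned the bar back through the slot's free play with almost no torque.
- **Square:** The bar is within about 1–2° of square in all three views.
- **Other fittings:** The coupling, tee, elbow, small red handle and green handle are unchanged in the top view, apart from image noise.

**What disagreed:**
- **Stem height:** My first triangulation put the stem's end about 10 mm lower than the depth readings. I used the depth value, and the final height bears it out.
- **Stop before the drop:** I felt it about 6 mm above the final seat, not the 10 mm described.
- **Angle at the stop:** The gripper read about 13–16° past square there. I put this down to the slot's 8° of play and some twist in the grip.
- **Blade:** I could not see it directly once the handle was on.

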